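Open the cook's kit box with the safety-locked latch

ROBOT

A 7-joint arm with a two-finger parallel gripper is mounted at the origin on the work surface. World frame = base frame: x ahead of the robot, y to its left, z up, the work surface at z = 0. Lengths are in m, angles in degrees, forces in N, time in s.
With the tool pointing down it reaches from about 0.425 to 0.875 m from the base axis. Payload 4.7 kg.
Tool frame: the origin (TCP) lies midway between the tips of the shut fingers; the grasp point (between the pads) lies 19 mm behind it; z points along the fingers, y is the direction in which the jaws open and shut (so a half turn about z gives the same grasp; the last joint's range is limited). The gripper opens to 85 mm and grips with 20 to 120 N. Pads are 22 mm wide; open, the fingers measure 114 mm over their backs; the gripper's body (76 mm by 85 mm) begins 54 mm behind the grasp point. The pads swing forward as they close: fully open they stand 13 mm farther back than shut.
Start: joints at [-72.359, 18.392, -4.016, 83.108, 1.295, 78.541, -3.26], TCP at [0.188, 0.622, 0.231] pointing down, gripper open.
Joint ranges: [-163.93, 163.93], [-17.29, 119.83], [-79.2, 71.16], [3.27, 140.29], [-89.18, 269.18], [5.43, 117.66], [-154.24, 154.24]. Speed limits (degrees/s): [147.25, 147.25, 180, 180, 180, 180, 180].

INTERFACE

Orientations are given as [roll, pitch, yaw] about the fixed x, y, z axes, in that order (R = Rz(yaw) Ry(pitch) Rx(roll)).
In Python, from station import r gives the robot as it stands.
- The arm moves only by the tool arm_command, never from a script. Its argument "commands" is a list of rows, each a list of 2 entries, a list of its own where there are three numbers: the shift along the tool's x, y, z in mm, then the turn about the tool's z in degrees. A call has exactly 10 rows; each row shifts and turns the commanded pose from where the row before left it, along the tool's axes as they then stand; what a row does not reach is not made up. A row lasts 1/10 s, in which the tool goes at most 50 mm and 8.59 degrees, less where a joint would pass 70% of its speed; a pose out of reach is approached as far as the arm can. A call with a gripper value outside its range is refused whole. "gripper" is the finger opening in mm, from 0 to 85.4, set as the call begins (left out, the last holds). The fingers move at their own pace and stop on an object; "grip_force" is the grip in N (left out, the last holds). Time passes only in rows, so rows that do not move let the fingers close, or fill a call up. It gives the time, the measured TCP pose, the force and the opening at its end, in the units of the state.
- r.observe(): the state, without advancing time (a new reading comes with each control period).
- r.read_camera(name): name is "scene" or "top"; returns the picture (384x512x3 uint8, red, green, blue); there is no depth.
- r.calibration(name): a dict with "fx", "fy", "cx", "cy" (pixels), "D" ([k1, k2, p1, p2, k3] as OpenCV has them; the pictures are not rectified), "world_from_camera" (4x4, takes a point from camera to world coordinates). Camera axes: x right, y down, z forward; pixel columns grow to the right and rows downward; lengths in m; the calibration is good to about 2 mm. A picture is of the moment at which its call begins. calibration takes no time and is no camera call.
- r.close_job(): hands the job in, once; it reports no verdict.
The state is a dict: "t": time; "qpos": joint angles; "joint_velocities": joint speeds; "joint_torque": joint torques, N m; "eef_pos": TCP position; "ee_rot": TCP orientation; "ft_force": force on the tool from outside, world axes, zero at the start; "ft_torque": the same for the moment, N m; "gripper_width": opening from 0.0 (shut) to 1.0 (fully open).
Only numpy, scipy, OpenCV 4.12 (cv2) and the standard library are available. Lean on these libraries where they do the work, as an engineer would, in place of code of your own. Each camera call takes 0.05 s, during which the arm holds its last target. There are 200 camera calls.

TASK

Open up the cook's kit box so that its tools can be reached: push the safety slide sideways clear of the latch, lift the latch well up, then swing the lid right back until it rests against its stop and let go. Leave the seasoning shakers and the bowl of carrots where they stand.

Things in the scene. Friction and masses are not known exactly. Their poses are not given: they have to be found in the camera images.
- toolbox: The kit box: plastic toolbox, black base, grey lid, 320 mm long (its y), 170 mm deep (its x), 127 mm high to the lid's flat top, standing firm on the bench. Origin: centre of its underside. Its front, with the latch in the middle, faces its -x, roughly towards the robot; the hinge is on the +x side. A folded carrying handle, 12 mm high, lies on the lid, 0 to 50 mm behind its middle.
- lid (a joint): Angle of the grey lid (178 x 328 mm, 35 mm high, about 0.3 kg), rad: 0 shut, growing as the front edge rises and swings away from the robot, to a stop at 1.75 (10 degrees past upright). The hinge is stiff (0.42 N m): the lid stays where it is left. The latch's hook holds it shut; with the latch up it takes 4 to 5 N at the front edge to raise.
- lid_hinge (a point): Middle of the lid's hinge line, 89 mm behind the box's centre, 92 mm above the bench; the line runs along the box's y. Shut, the lid reaches 178 mm forward from it. The lid is a hollow tray, open below, with 4 mm walls; once raised it can be pushed on back from its inner side, beside the latch.
- latch (a joint): Latch angle, rad: 0 down (hooked), growing as its front end rises and swings back over the lid; stop at 1.3. It stays where left (0.06 N m). Its hook is clear of the base from 0.25. The safety slide's tongue over it stops it at about 0.05. Against its stop the latch carries the lid up when pulled on upward. Its angle at the end does not matter.
- latch_pivot (a point): Middle of the latch's pin, on the lid's top: 148 mm in front of the hinge line and 41 mm above it while the lid is shut; the pin runs along the box's y.
- latch_grip (a point): Middle of the latch's finger grip, the front end of the black lever plate: 40 mm wide (box's y), 30 mm long, 10 mm thick, overhanging the lid's front edge by 6 to 36 mm; 51 mm from the pin, at 133 mm height while down. Its sides can be pinched from above. 12 mm behind this point a hook arm, 34 mm wide, goes 58 mm down, close along the box's front; it swings up with the grip.
- tab (a joint): Safety slide, m: 0 to 0.002 at the start (locked: its tongue lies 8 to 10 mm over the latch's lever plate), growing as it is pushed along the box's +y, away from the latch, to its stop at 0.018; clear of the latch from 0.012. Needs about 2 N; stays where it is left.
- thumb (a point): Centre of the safety slide's thumb piece: a black block upright on the lid's top, on the +y side of the latch, 14 mm (box's x) by 12 mm (box's y) by 16 mm high, its top 30 mm above the lid's top. It stands on a 4 mm slide plate whose top is 14 mm above the lid's top and which reaches from it 30 mm towards and over the latch (fingertips pressing on the plate drag it); its sides stand free.
- shaker1_mid (a point): Bystander: seasoning shaker, clear plastic with black cap, 68 mm diameter, 130 mm high, standing; the point is half-way up on its axis.
- shaker2_mid (a point): Bystander: seasoning shaker, 76 mm diameter, 120 mm high, standing; the point is half-way up on its axis.
- bowl_mid (a point): Bystander: steel mixing bowl with carrot sticks, 230 mm rim diameter, 95 mm high; the point is half-way up on its axis.

How it is judged (in metres and radians):
On the way, in this order (a step that is already met when the one before it is completed fails the run):
1. the safety slide is pushed clear of the latch (beyond 12 mm) while the latch is still down (value of joint tab above 0.012 m and value of joint latch below 0.15 rad), for 0.1 s.
2. the latch is lifted clear of the base (beyond 0.5 rad) (value of joint latch above 0.5 rad), for 0.1 s.
At the end, for the whole second after the job is handed in: The lid stands swung back at its stop (beyond 1.65 rad of 1.75), at rest, and the safety slide is still clear (beyond 12 mm) (value of joint lid above 1.65 rad and velocity of joint lid below 0.05 rad/s and value of joint tab above 0.012 m); the robot touches nothing.
It fails at once if a shaker or the bowl is moved more than 30 mm (distance of any of shaker1_mid, shaker2_mid, bowl_mid from where it was at the start of the episode above 0.03 m).
It also fails if it takes over 69 s, if anything falls off the work surface, if the arm or the gripper's body presses on something with over 40 N, if the wrist force passes 120 N, or if a joint passes its speed limit or range.

## Working session

There is one attempt and no reset: what is moved stays moved. The work goes in short steps, Python scripts to look and compute and a tool call to move; the robot and the scene stay as the last step left them, time stands still between calls to the robot, and variables do not carry over. Pictures are saved under pics/ and viewed, about 8 in all and at most 12, crops included, and the job is handed in when it is done.

Besides the shell and the picture viewer there is one more tool, called after "Call:" by a JSON object that holds its "method" and its "body", one argument or row to a line. arm_command: Moves the arm, as the interface text tells. Its arguments: {"type":"object","properties":{"commands":{"type":"array"},"gripper":{"type":"number"},"grip_force":{"type":"number"}},"required":["commands"]}

```bash
mkdir -p pics; ls
python3 - <<'E'
from station import r
import cv2
s=r.observe();print({k:s[k] for k in('t','eef_pos','ee_rot','ft_force','gripper_width')})
for n in('scene','top'):
    cv2.imwrite(f'pics/{n}0.png',r.read_camera(n)[...,::-1]);c=r.calibration(n);print(n,c)
E
```

```text
pics
{'t': 0.0, 'eef_pos': array([0.18812167, 0.62162292, 0.23021545]), 'ee_rot': array([-1.79891915e+02,  6.24764371e-03,  1.63169820e+02]), 'ft_force': array([ 0.29160979, -0.7516033 , -0.5446486 ]), 'gripper_width': 0.999057836436399}
scene {'fx': 407.0903209566484, 'fy': 407.0903209566484, 'cx': 253.00259056180556, 'cy': 194.32932640970776, 'D': array([-0.14517447,  0.        ,  0.        ,  0.        ,  0.        ]), 'world_from_camera': array([[ 0.23563324,  0.56567053, -0.79024922,  1.50160955],
       [ 0.97178394, -0.12825181,  0.19795822, -0.10478064],
       [ 0.01062824, -0.81459703, -0.57992992,  0.79590619],
       [ 0.        ,  0.        ,  0.        ,  1.        ]])}
top {'fx': 351.9339983253883, 'fy': 351.9339983253883, 'cx': 255.86740494495726, 'cy': 197.5493809235936, 'D': array([0.01160319, 0.        , 0.        , 0.        , 0.        ]), 'world_from_camera': array([[ 0.02711675, -0.99483087,  0.09785822,  0.47857186],
       [-0.99962483, -0.02736408, -0.00118595,  0.12103976],
       [ 0.00385762, -0.09778935, -0.99519966,  1.04030787],
       [ 0.        ,  0.        ,  0.        ,  1.        ]])}
```

View pics/scene0.png

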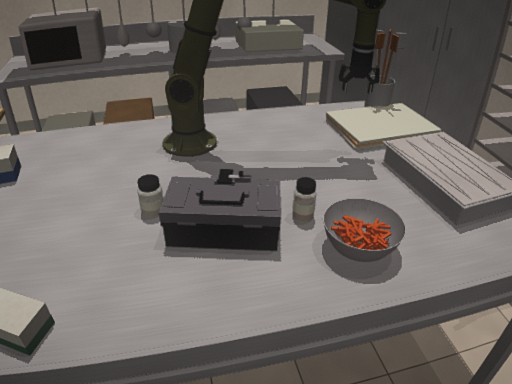

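View pics/top0.png

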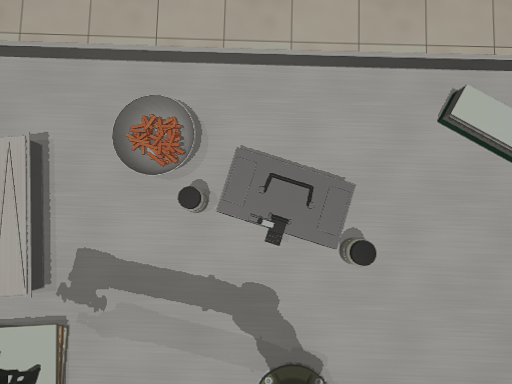

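The scene view shows the box with shakers either side of it and the bowl beyond. In the top view the lid corners are near (237,147), (355,184), (337,248) and (217,211), the latch grip is near (274,238) and the thumb is near (260,220).

```bash
cat > h.py <<'E'
import numpy as np, cv2
from station import r
def ray(n,px):
    c=r.calibration(n);K=np.array([[c['fx'],0,c['cx']],[0,c['fy'],c['cy']],[0,0,1]])
    u=cv2.undistortPoints(np.array(px,float).reshape(-1,1,2),K,c['D']).reshape(-1,2)
    T=c['world_from_camera'];d=np.c_[u,np.ones(len(u))]@T[:3,:3].T
    return T[:3,3],d
def cast(n,px,z):
    o,d=ray(n,px);return o+d*((z-o[2])/d[:,2])[:,None]
def proj(n,P):
    c=r.calibration(n);K=np.array([[c['fx'],0,c['cx']],[0,c['fy'],c['cy']],[0,0,1]])
    W=np.linalg.inv(c['world_from_camera'])
    return cv2.projectPoints(np.array(P,float),cv2.Rodrigues(W[:3,:3])[0],W[:3,3],K,c['D'])[0].reshape(-1,2)
E
python3 - <<'E'
from h import *
np.set_printoptions(precision=4,suppress=True)
P=cast('top',[(237.5,147),(355,184),(337,248.5),(217,211)],.127);print(P)
print(np.linalg.norm(P-np.roll(P,-1,0),axis=1),P.mean(0))
print('grip',cast('top',[(274,238)],.138),'thumb',cast('top',[(260,220)],.157))
print('shk',cast('top',[(189,198)],.13),cast('top',[(363,252)],.12), 'bowl',cast('top',[(154,135)],.095))
im=cv2.imread('pics/top0.png');cv2.imwrite('pics/c1.png',cv2.resize(im[135:265,205:385],None,fx=4.4,fy=4.4,interpolation=cv2.INTER_CUBIC))
E
```

```text
[[ 0.7013  0.1721  0.127 ]
 [ 0.6111 -0.1385  0.127 ]
 [ 0.4425 -0.0921  0.127 ]
 [ 0.5305  0.2199  0.127 ]]
[0.3235 0.1749 0.3242 0.1773] [0.5714 0.0403 0.127 ]
grip [[0.4651 0.071  0.138 ]] thumb [[0.5092 0.1081 0.157 ]]
shk [[0.5621 0.2934 0.13  ]] [[ 0.4352 -0.161   0.12  ]] bowl [[0.736  0.4036 0.095 ]]
```

View pics/c1.png

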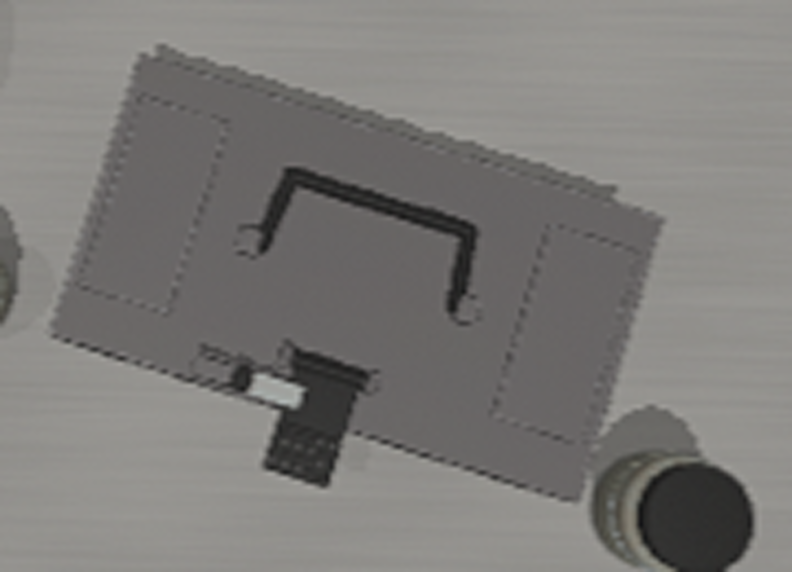

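The crop shows the thumb as a dark block at about (240,378), which is (259.5,221) in the full image. The white tongue sits beside it, over the lever, and the grip is at about (297,455). The lid sizes measured (324 x 176) agree with those given, and the yaw is about -16°. I'll move above the thumb; the tool's y axis already lies along the box's y.

Call:
{"method": "arm_command", "body": {
  "commands": [
    [[-23, -20, 0], 0],
    [[-23, -20, 0], 0],
    [[-23, -20, 0], 0],
    [[-23, -20, 0], 0],
    [[-23, -20, 0], 0],
    [[-23, -20, 0], 0],
    [[-23, -20, 0], 0],
    [[-23, -20, 0], 0],
    [[-23, -20, 0], 0],
    [[-23, -20, 0], 0]
  ],
  "gripper": 34
}}

```text
t: 1.1
eef_pos: [0.3509, 0.3628, 0.231]
ee_rot: [-180.0, -0.0, 163.2]
ft_force: [0.7, 0.3, -0.9]
gripper_width: 0.4
```

Call:
{"method": "arm_command", "body": {
  "commands": [
    [[-23, -20, 0], 0],
    [[-23, -20, 0], 0],
    [[-23, -20, 0], 0],
    [[-23, -20, 0], 0],
    [[-23, -20, 0], 0],
    [[-23, -20, 0], 0],
    [[-23, -20, 0], 0],
    [[-23, -20, 0], 0],
    [[-23, -20, 0], 0],
    [[0, 0, 0], -1]
  ]
}}

```text
t: 2.1
eef_pos: [0.4982, 0.1269, 0.2311]
ee_rot: [-179.9, 0.1, 163.8]
ft_force: [0.0, 0.0, -0.3]
gripper_width: 0.398
```

```bash
cat >> h.py <<'E'
from scipy.spatial.transform import Rotation as Ro
C=np.array([.5714,.0403,0]);A=np.radians(-16.)
B=np.array([[np.cos(A),-np.sin(A),0],[np.sin(A),np.cos(A),0],[0,0,1]])
def box(p): return C+B@np.array(p,float)
def go(p):
    s=r.observe();Rt=Ro.from_euler('xyz',s['ee_rot'],degrees=True).as_matrix()
    return np.round(Rt.T@(box(p)-s['eef_pos'])*1e3,1)
def st():
    s=r.observe();print('t',round(s['t'],2),'box',np.round(B.T@(s['eef_pos']-C),4),'rot',np.round(s['ee_rot'],1),'F',np.round(s['ft_force'],1),'w',round(s['gripper_width']*85.4,1),'q',np.round(s['qpos']))
E
python3 - <<'E'
from h import *
np.set_printoptions(precision=4,suppress=True)
st()
im=r.read_camera('scene')[...,::-1].copy()
t=cast('top',[(259.5,221)],.157)[0];print('thumb box',B.T@(t-C),'->',go([-.08,.048,.157]))
pts=np.array([box(p) for p in([-.08,.048,.157],[-.11,0,.138],[-.059,0,.133],[.089,.164,.127],[.089,-.164,.127],[-.089,.164,.127],[-.089,-.164,.127])])
print(proj('scene',pts))
x,y=150,120
c=cv2.resize(im[y:y+110,x:x+150],None,fx=5,fy=5,interpolation=cv2.INTER_CUBIC)
for u,v in proj('scene',pts): cv2.circle(c,(int((u-x+.5)*5),int((v-y+.5)*5)),4,(0,0,255),1)
cv2.imwrite('pics/c2.png',c)
E
```

```text
t 2.1 box [-0.0942  0.063   0.2311] rot [-179.9    0.1  163.8] F [ 0.   0.  -0.3] w 34.0 q [-40.   1.  23. 103.  -0.  76.  57.]
thumb box [-0.0812  0.0485  0.157 ] -> [-16.  -17.3  74. ]
[[241.5502 170.8622]
 [226.4479 170.4327]
 [224.848  181.0811]
 [281.3258 215.889 ]
 [158.8062 211.5703]
 [280.4213 178.9566]
 [172.1681 175.6246]]
```

View pics/c2.png

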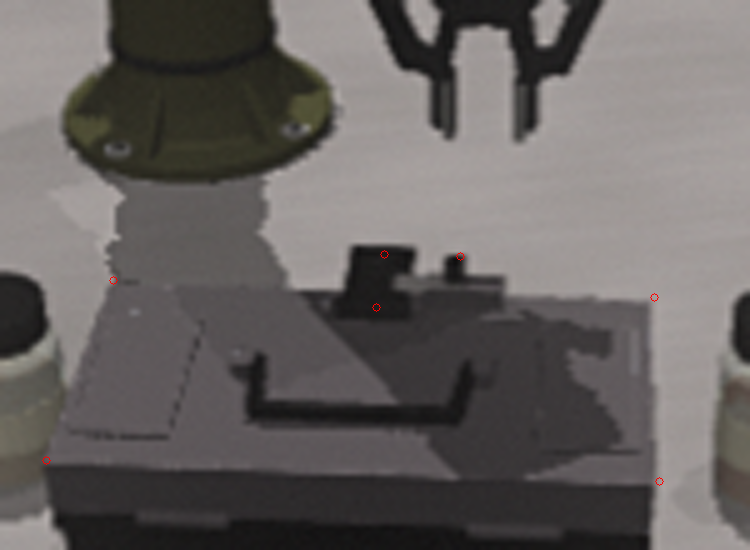

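The projected box model agrees with the scene view to within a few mm: the thumb appears at about (455,265) in the crop against a predicted (460,256). I'll descend, straddling the thumb.

Call:
{"method": "arm_command", "body": {
  "commands": [
    [[-7, -8, 10], 0],
    [[-8, -9, 15], 0],
    [[0, 0, 15], 0],
    [[0, 0, 15], 0],
    [[0, 0, 12], 0],
    [[0, 0, 8], 0],
    [[0, 0, 6], 0],
    [[0, 0, 4], 0],
    [[0, 0, 0], 0],
    [[0, 0, 0], 0]
  ]
}}

```text
t: 3.15
eef_pos: [0.5066, 0.1116, 0.1468]
ee_rot: [180.0, 0.0, 164.2]
ft_force: [0.1, 0.2, 0.7]
gripper_width: 0.398
```

Call:
{"method": "arm_command", "body": {
  "commands": [
    [[0, 0, 0], 0],
    [[0, 0, 0], 0],
    [[0, 0, 0], 0],
    [[0, 0, 0], 0],
    [[0, 0, 0], 0],
    [[0, 0, 0], 0],
    [[0, 0, 0], 0],
    [[0, 0, 0], 0],
    [[0, 0, 0], 0],
    [[0, 0, 0], 0]
  ],
  "gripper": 0,
  "grip_force": 20
}}

```text
t: 4.15
eef_pos: [0.5067, 0.1114, 0.1469]
ee_rot: [180.0, 0.0, 164.2]
ft_force: [-0.5, -2.3, 6.0]
gripper_width: 0.133
```

The fingers closed to 11.4 mm, so the thumb is held. I'll drag it 18 mm along +y.

Call:
{"method": "arm_command", "body": {
  "commands": [
    [[0, 2, -0.5], 0],
    [[0, 2, 0], 0],
    [[0, 2, 0], 0],
    [[0, 2, 0], 0],
    [[0, 2, 0], 0],
    [[0, 2, 0], 0],
    [[0, 2, 0], 0],
    [[0, 2, 0], 0],
    [[0, 1, 0], 0],
    [[0, 0, 0], 0]
  ]
}}

```text
t: 5.15
eef_pos: [0.5104, 0.1244, 0.1467]
ee_rot: [-179.7, -0.1, 164.1]
ft_force: [-1.5, -9.9, 5.9]
gripper_width: 0.131
```

```bash
python3 -c "
from h import *
st()"
```

```text
t 5.15 box [-0.0818  0.064   0.1467] rot [-1.797e+02 -1.000e-01  1.641e+02] F [-1.5 -9.9  5.9] w 11.2 q [-38.   7.  23. 108.  -3.  66.  60.]
```

Call:
{"method": "arm_command", "body": {
  "commands": [
    [[0, 0, 0], 0],
    [[0, 0, 0], 0],
    [[0, 0, -4], 0],
    [[0, 0, -12], 0],
    [[0, 0, -20], 0],
    [[0, 0, -20], 0],
    [[10, -20, 0], 0],
    [[10, -25, 0], 0],
    [[10, -20, 0], 0],
    [[0, 0, 0], 0]
  ],
  "gripper": 60
}}

```text
t: 6.15
eef_pos: [0.4633, 0.0715, 0.2039]
ee_rot: [179.9, 0.0, 164.0]
ft_force: [-0.3, 0.6, -0.1]
gripper_width: 0.701
```

Run:
```python
from h import *
st();print(go([-.112,0,.115]))
im=r.read_camera('scene')[...,::-1]
a=cv2.resize(im[90:200,150:300],None,fx=5,fy=5,interpolation=cv2.INTER_CUBIC)
cv2.imwrite('pics/c3.png',a)
```

```text
t 6.15 box [-1.125e-01  2.000e-04  2.039e-01] rot [179.9   0.  164. ] F [-0.3  0.6 -0.1] w 59.8 q [-37.  -4.  24. 111.   2.  73.  61.]
[-0.5 -0.3 88.9]
```

View pics/c3.png

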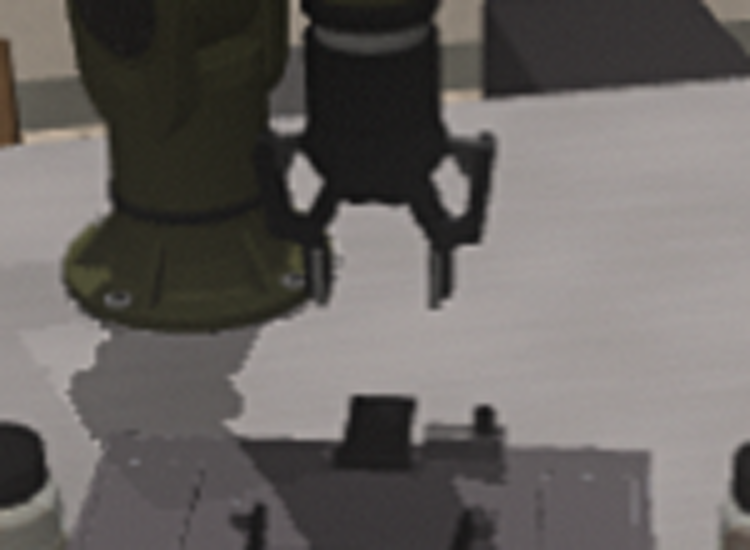

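The slide has moved 6 px (about 18 mm), and there is now a visible gap between the tongue and the latch. The gripper is centred over the grip, so I'll descend and pinch it.

Call:
{"method": "arm_command", "body": {
  "commands": [
    [[0, 0, 15], 0],
    [[0, 0, 15], 0],
    [[0, 0, 15], 0],
    [[0, 0, 15], 0],
    [[0, 0, 12], 0],
    [[0, 0, 8], 0],
    [[0, 0, 6], 0],
    [[0, 0, 2], 0],
    [[0, 0, 0], 0],
    [[0, 0, 0], 0]
  ]
}}

```text
t: 7.2
eef_pos: [0.4648, 0.0735, 0.1153]
ee_rot: [180.0, 0.0, 164.2]
ft_force: [1.0, 0.4, 0.4]
gripper_width: 0.702
```

Call:
{"method": "arm_command", "body": {
  "commands": [
    [[0, 0, 0], 0],
    [[0, 0, 0], 0],
    [[0, 0, 0], 0],
    [[0, 0, 0], 0],
    [[0, 0, 0], 0],
    [[0, 0, 0], 0],
    [[0, 0, 0], 0],
    [[0, 0, 0], 0],
    [[0, 0, 0], 0],
    [[0, 0, 0], 0]
  ],
  "gripper": 20,
  "grip_force": 25
}}

```text
t: 8.2
eef_pos: [0.4638, 0.0713, 0.1157]
ee_rot: [-179.8, -0.1, 164.1]
ft_force: [-4.4, -5.9, 7.6]
gripper_width: 0.462
```

Call:
{"method": "arm_command", "body": {
  "commands": [
    [[-0.4, 0, -6.6], 0],
    [[-1.3, 0, -6.5], 0],
    [[-2.1, 0, -6.3], 0],
    [[-2.9, 0, -5.9], 0],
    [[-3.7, 0, -5.6], 0],
    [[-4.3, 0, -5], 0],
    [[-5, 0, -4.3], 0],
    [[-5.5, 0, -3.8], 0],
    [[0, 0, 0], 0],
    [[0, 0, 0], 0]
  ]
}}

```text
t: 9.2
eef_pos: [0.4753, 0.0677, 0.1557]
ee_rot: [-179.5, -1.7, 164.2]
ft_force: [-32.6, 0.9, 10.9]
gripper_width: 0.462
```

Run:
```python
from h import *
st()
im=r.read_camera('scene')[...,::-1]
cv2.imwrite('pics/c4.png',cv2.resize(im[90:200,150:300],None,fx=5,fy=5,interpolation=cv2.INTER_CUBIC))
```

```text
t 9.2 box [-0.1    -0.0002  0.1557] rot [-179.5   -1.7  164.2] F [-32.6   0.9  10.9] w 39.4 q [-36.   2.  26. 112.  -1.  69.  64.]
```

View pics/c4.png

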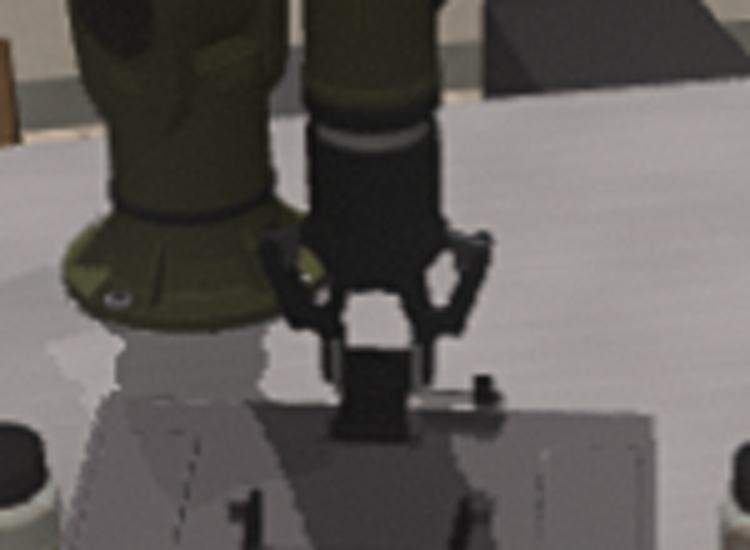

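The latch is up at roughly 0.5 rad and the lid's front edge has risen slightly. There is 33 N against the tool along -x, and the right finger's tip sits right at the end of the tongue plate, so it probably blocks there. I'll back off, release, and re-grip higher.

Call:
{"method": "arm_command", "body": {
  "commands": [
    [[5, 0, 1], 0],
    [[5, 0, 1], 0],
    [[3, 0, 1], 0],
    [[0, 0, 0], 0],
    [[0, 0, 0], 0],
    [[0, 0, 0], 0],
    [[0, 0, 0], 0],
    [[0, 0, 0], 0],
    [[0, 0, 0], 0],
    [[0, 0, 0], 0]
  ]
}}

```text
t: 10.25
eef_pos: [0.4751, 0.0678, 0.1551]
ee_rot: [-179.8, -0.1, 164.1]
ft_force: [-0.7, -5.8, -4.4]
gripper_width: 0.465
```

Run:
```python
from h import *
st()
```

```text
t 10.25 box [-1.001e-01 -1.000e-04  1.551e-01] rot [-1.798e+02 -1.000e-01  1.641e+02] F [-0.7 -5.8 -4.4] w 39.7 q [-37.   0.  26. 113.   0.  67.  63.]
```

Call:
{"method": "arm_command", "body": {
  "commands": [
    [[0, 0, 0], 0],
    [[0, 0, 0], 0],
    [[0, 0, 0], 0],
    [[0, 0, -4], 0],
    [[0, 0, -4], 0],
    [[0, 0, -3], 0],
    [[0, 0, 0], 0],
    [[0, 0, 0], 0],
    [[0, 0, 0], 0],
    [[0, 0, 0], 0]
  ],
  "gripper": 52
}}

```text
t: 11.25
eef_pos: [0.476, 0.0701, 0.1667]
ee_rot: [-180.0, -0.0, 164.2]
ft_force: [0.3, -0.8, -0.2]
gripper_width: 0.613
```

Run:
```python
from h import *
st()
im=r.read_camera('scene')[...,::-1]
a=cv2.resize(im[120:200,180:280],None,fx=5,fy=5,interpolation=cv2.INTER_CUBIC)
im=r.read_camera('top')[...,::-1]
b=cv2.resize(im[190:270,215:275],None,fx=5,fy=5,interpolation=cv2.INTER_CUBIC)
cv2.imwrite('pics/c5.png',np.hstack([a,b]))
```

```text
t 11.25 box [-0.1     0.0023  0.1667] rot [-180.    -0.   164.2] F [ 0.3 -0.8 -0.2] w 52.4 q [-37.  -0.  25. 112.   0.  68.  63.]
```

View pics/c5.png

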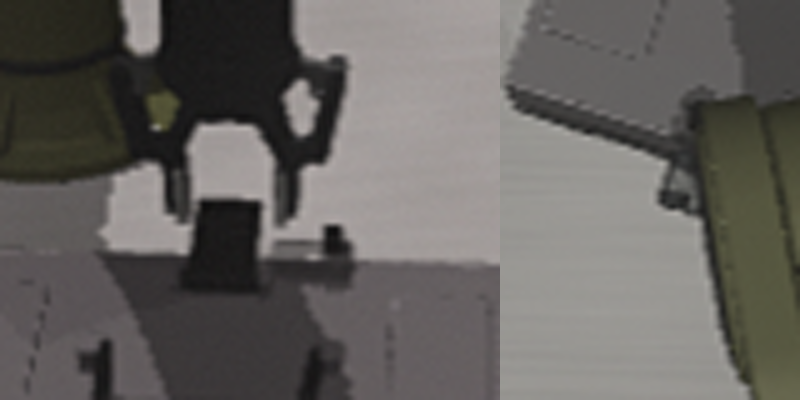

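The scene crop shows the latch plate from row 200 to row 290 between the open pads, with the tongue to the right at (275–345, 245) and clear. I'll solve for the lid and latch angles from these pixels.

```bash
cat >> h.py <<'E'
def lidp(phi,x,y,z): # x fwd dist from hinge, z above hinge in lid frame -> world
    c,s=np.cos(phi),np.sin(phi)
    return box([.089-x*c+z*s,y,.092+x*s+z*c])
def latp(phi,th,l,y,n=0): # l along lever from pin, n normal
    return lidp(phi,.148+l*np.cos(th)-n*np.sin(th),y,.041+l*np.sin(th)+n*np.cos(th))
E
python3 - <<'E'
from h import *
np.set_printoptions(precision=3,suppress=True)
for phi in(0,.05,.1,.15,.2): print(phi,'edge y=.14',proj('scene',[lidp(phi,.178,.14,.035)])[0],*[ (th,proj('scene',[latp(phi,th,.066,0,.005)])[0]) for th in (.3,.5,.7,.9,1.1)])
E
```

```text
0 edge y=.14 [272.421 178.699] (0.3, array([226.613, 163.19 ])) (0.5, array([226.322, 160.875])) (0.7, array([225.966, 159.311])) (0.9, array([225.557, 158.581])) (1.1, array([225.111, 158.741]))
0.05 edge y=.14 [272.532 176.578] (0.3, array([226.414, 160.834])) (0.5, array([226.102, 158.671])) (0.7, array([225.729, 157.283])) (0.9, array([225.306, 156.749])) (1.1, array([224.849, 157.119]))
0.1 edge y=.14 [272.642 174.546] (0.3, array([226.196, 158.586])) (0.5, array([225.866, 156.582])) (0.7, array([225.475, 155.377])) (0.9, array([225.038, 155.045])) (1.1, array([224.57 , 155.629]))
0.15 edge y=.14 [272.751 172.606] (0.3, array([225.962, 156.453])) (0.5, array([225.612, 154.615])) (0.7, array([225.204, 153.6  ])) (0.9, array([224.753, 153.476])) (1.1, array([224.276, 154.278]))
0.2 edge y=.14 [272.86  170.765] (0.3, array([225.709, 154.442])) (0.5, array([225.34 , 152.777])) (0.7, array([224.916, 151.958])) (0.9, array([224.453, 152.047])) (1.1, array([223.967, 153.07 ]))
```

The edge gives a lid angle of about 0.15, but the latch is only at about 0.25 because the pads' friction carried the lid up instead. I'll push the latch's tip back and up with shut fingers, following its arc.

Call:
{"method": "arm_command", "body": {
  "commands": [
    [[0, 0, -15], 0],
    [[0, 0, -20], 0],
    [[0, 0, -15], 0],
    [[10, -1, 0], 0],
    [[12, -1, 0], 0],
    [[10, 0, 0], 0],
    [[0, 0, 0], 0],
    [[0, 0, 0], 0],
    [[0, 0, 0], 0],
    [[0, 0, 0], 0]
  ]
}}

```text
t: 12.35
eef_pos: [0.445, 0.0768, 0.2167]
ee_rot: [-180.0, 0.0, 164.1]
ft_force: [-0.1, -0.1, -0.9]
gripper_width: 0.608
```

Call:
{"method": "arm_command", "body": {
  "commands": [
    [[0, 0, 0], 0],
    [[0, 0, 0], 0],
    [[0, 0, 0], 0],
    [[0, 0, 0], 0],
    [[0, 0, 0], 0],
    [[0, 0, 15], 0],
    [[0, 0, 15], 0],
    [[0, 0, 12], 0],
    [[0, 0, 6], 0],
    [[0, 0, 0], 0]
  ],
  "gripper": 0
}}

```text
t: 13.35
eef_pos: [0.4442, 0.0768, 0.168]
ee_rot: [-179.9, -0.1, 164.2]
ft_force: [0.4, 0.0, 0.1]
gripper_width: -0.002
```

Run:
```python
from h import *
st()
```

```text
t 13.35 box [-0.1323 -0.      0.168 ] rot [-1.799e+02 -1.000e-01  1.642e+02] F [0.4 0.  0.1] w -0.2 q [-38.  -5.  24. 116.   2.  69.  59.]
```

Call:
{"method": "arm_command", "body": {
  "commands": [
    [[-10, 0, 0], 0],
    [[-3, 0, -6], 0],
    [[-3, 0, -6], 0],
    [[-3.5, 0, -5], 0],
    [[-4, 0, -5.5], 0],
    [[-5, 0, -4.5], 0],
    [[-5, 0, -4.5], 0],
    [[-5.5, 0, -3.5], 0],
    [[-5.5, 0, -3], 0],
    [[0, 0, 0], 0]
  ]
}}

```text
t: 14.35
eef_pos: [0.4893, 0.0644, 0.2076]
ee_rot: [180.0, 0.1, 164.1]
ft_force: [-0.5, -0.0, 0.6]
gripper_width: -0.001
```

Run:
```python
from h import *
st()
im=r.read_camera('scene')[...,::-1]
a=cv2.resize(im[100:200,160:290],None,fx=5,fy=5,interpolation=cv2.INTER_CUBIC)
cv2.imwrite('pics/c6.png',a)
```

```text
t 14.35 box [-0.0856  0.0006  0.2076] rot [1.800e+02 1.000e-01 1.641e+02] F [-0.5 -0.   0.6] w -0.1 q [-37.  -1.  26. 108.   0.  73.  63.]
```

View pics/c6.png

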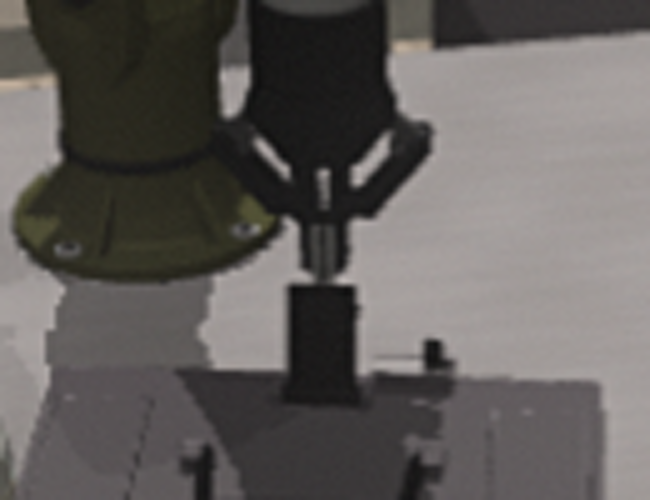

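The plate now stands taller (rows 285–405 in the crop, about 0.7 rad) with the lid at about 0.1, but the fingers rode over its tip and no force shows. I'll come back and push again a few mm lower.

Call:
{"method": "arm_command", "body": {
  "commands": [
    [[8, 0, -15], 0],
    [[16, 0, 0], 0],
    [[15, 0, 12], 0],
    [[0, 0, 15], 0],
    [[0, 0, 10], 0],
    [[0, 0, 0], 0],
    [[-8, 0, -1], 0],
    [[-6, 0, -1], 0],
    [[-6, 0, -1], 0],
    [[-6, 0, -3], 0]
  ]
}}

```text
t: 15.4
eef_pos: [0.4759, 0.068, 0.1912]
ee_rot: [-180.0, 0.0, 164.1]
ft_force: [0.0, 0.8, 0.0]
gripper_width: 0.004
```

Call:
{"method": "arm_command", "body": {
  "commands": [
    [[-6, 0, -3], 0],
    [[-6, 0, -2.5], 0],
    [[-6, 0, -2], 0],
    [[-6, 0, -1.5], 0],
    [[-5, 0, -1.5], 0],
    [[0, 0, 0], 0],
    [[0, 0, 0], 0],
    [[0, 0, 0], 0],
    [[0, 0, 0], 0],
    [[0, 0, 0], 0]
  ]
}}

```text
t: 16.4
eef_pos: [0.4959, 0.0627, 0.2007]
ee_rot: [-179.9, -1.0, 164.3]
ft_force: [-21.7, 3.4, 13.7]
gripper_width: -0.003
```

Run:
```python
from h import *
st()
im=r.read_camera('scene')[...,::-1]
a=cv2.resize(im[100:200,160:290],None,fx=5,fy=5,interpolation=cv2.INTER_CUBIC)
cv2.imwrite('pics/c7.png',a)
```

```text
t 16.4 box [-0.0788  0.0007  0.2007] rot [-179.9   -1.   164.3] F [-21.7   3.4  13.7] w -0.2 q [-36.   1.  27. 107.  -1.  73.  65.]
```

View pics/c7.png

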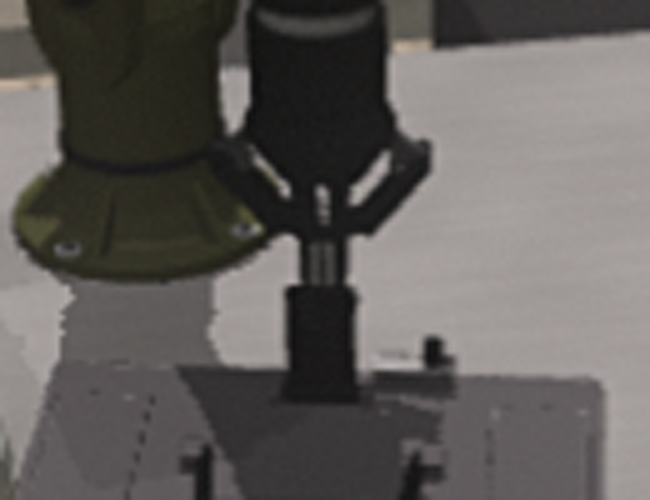

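The latch now presses against its stop: 22 N at the position expected for about 1.3 rad, and the plate stands upright. Next I'll pinch the plate from above and swing the lid up along the hinge arc.

Call:
{"method": "arm_command", "body": {
  "commands": [
    [[10, 0, 0], 0],
    [[10, 0, -10], 0],
    [[5, 0, -20], 0],
    [[0, 0, -20], 0],
    [[0, 0, 0], 0],
    [[0, 0, 0], 0],
    [[0, 0, 0], 0],
    [[-15, 0, 0], 0],
    [[-15, 0, 0], 0],
    [[-3, 0, 0], 0]
  ],
  "gripper": 60
}}

```text
t: 17.45
eef_pos: [0.5112, 0.0574, 0.2503]
ee_rot: [-179.9, -0.0, 164.1]
ft_force: [-0.2, 0.2, -0.1]
gripper_width: 0.703
```

Run:
```python
from h import *
st();print(go([-.063,0,.187]))
```

```text
t 17.45 box [-6.260e-02 -1.000e-04  2.503e-01] rot [-179.9   -0.   164.1] F [-0.2  0.2 -0.1] w 60.0 q [-36.   1.  27. 101.  -0.  78.  65.]
[ 0.3  0.3 63.3]
```

Call:
{"method": "arm_command", "body": {
  "commands": [
    [[0, 0, 15], 0],
    [[0, 0, 15], 0],
    [[0, 0, 15], 0],
    [[0, 0, 10], 0],
    [[0, 0, 5], 0],
    [[0, 0, 3], 0],
    [[0, 0, 0], 0],
    [[0, 0, 0], 0],
    [[0, 0, 0], 0],
    [[0, 0, 0], 0]
  ]
}}

```text
t: 18.45
eef_pos: [0.5109, 0.0583, 0.1888]
ee_rot: [180.0, 0.0, 164.2]
ft_force: [0.5, 0.3, -0.1]
gripper_width: 0.7
```

Call:
{"method": "arm_command", "body": {
  "commands": [
    [[0, 0, 0], 0],
    [[0, 0, 0], 0],
    [[0, 0, 0], 0],
    [[0, 0, 0], 0],
    [[0, 0, 0], 0],
    [[0, 0, 0], 0],
    [[0, 0, 0], 0],
    [[0, 0, 0], 0],
    [[0, 0, 0], 0],
    [[0, 0, 0], 0]
  ],
  "gripper": 20,
  "grip_force": 40
}}

```text
t: 19.45
eef_pos: [0.5102, 0.0579, 0.1883]
ee_rot: [-180.0, -0.0, 164.1]
ft_force: [-4.8, -2.8, 3.9]
gripper_width: 0.456
```

Call:
{"method": "arm_command", "body": {
  "commands": [
    [[-3.9, 0, -5.2], 0],
    [[-4, 0, -5.2], 0],
    [[-4.2, 0, -5], 0],
    [[-4.3, 0, -4.9], 0],
    [[-4.5, 0, -4.6], 0],
    [[-4.6, 0, -4.5], 0],
    [[-4.9, 0, -4.3], 0],
    [[-4.9, 0, -4.2], 0],
    [[-5.1, 0, -4], 0],
    [[-5.2, 0, -3.8], 0]
  ]
}}

```text
t: 20.45
eef_pos: [0.5525, 0.0456, 0.2326]
ee_rot: [-179.8, -0.3, 164.2]
ft_force: [-7.3, -2.5, -1.0]
gripper_width: 0.453
```

Run:
```python
from h import *
st()
im=r.read_camera('scene')[...,::-1]
cv2.imwrite('pics/c8.png',cv2.resize(im[70:250,130:320],None,fx=3,fy=3,interpolation=cv2.INTER_CUBIC))
```

```text
t 20.45 box [-1.960e-02 -2.000e-04  2.326e-01] rot [-179.8   -0.3  164.2] F [-7.3 -2.5 -1. ] w 38.7 q [-34.   7.  29.  98.  -3.  77.  70.]
```

View pics/c8.png

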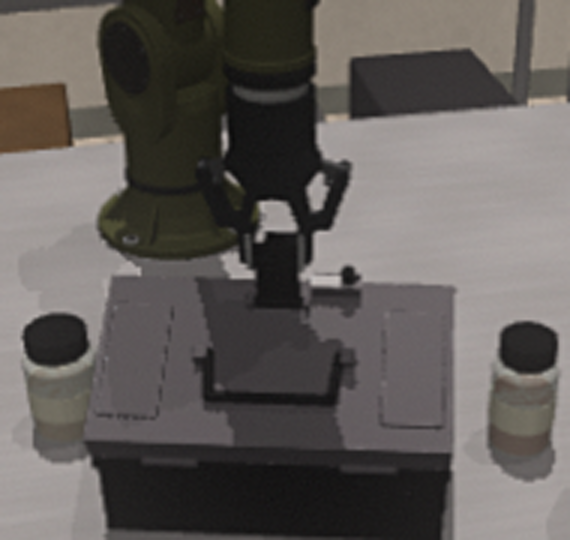

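The lid is rising with the latch and both shakers are still standing where they were. I'll continue the arc.

Call:
{"method": "arm_command", "body": {
  "commands": [
    [[-5.4, 0, -3.6], 0],
    [[-5.5, 0, -3.5], 0],
    [[-5.6, 0, -3.2], 0],
    [[-5.7, 0, -3], 0],
    [[-5.8, 0, -2.8], 0],
    [[-6, 0, -2.7], 0],
    [[-6, 0, -2.4], 0],
    [[-6, 0, -2.2], 0],
    [[-6.2, 0, -2], 0],
    [[-6.2, 0, -1.8], 0]
  ]
}}

```text
t: 21.5
eef_pos: [0.6094, 0.0292, 0.2606]
ee_rot: [-179.9, -0.2, 164.2]
ft_force: [-5.4, -2.5, 0.1]
gripper_width: 0.459
```

Run:
```python
from h import *
np.set_printoptions(precision=1,suppress=True)
st()
im=r.read_camera('scene')[...,::-1]
cv2.imwrite('pics/s9.png',im)
g=cv2.cvtColor(im,cv2.COLOR_BGR2GRAY)
for phi in(.4,.5,.6,.7,.8,.9,1.): print(phi,proj('scene',[lidp(phi,.178,y,.035) for y in(-.1,.13)]).ravel())
for u in (190,268): print(u,g[110:200:1,u])
```

```text
t 21.5 box [ 0.  -0.   0.3] rot [-179.9   -0.2  164.2] F [-5.4 -2.5  0.1] w 39.2 q [-30.  14.  30.  87.  -7.  81.  74.]
0.4 [189.7 162.  269.8 164.4]
0.5 [188.7 159.6 269.9 162. ]
0.6 [187.6 157.7 270.1 160.1]
0.7 [186.4 156.4 270.2 158.8]
0.8 [185.1 155.8 270.3 158.2]
0.9 [183.8 155.7 270.4 158.2]
1.0 [182.4 156.4 270.4 158.9]
190 [35 35 37 38 39 37 37 40 38 38 39 38 39 38 37 41 37 31 27 31 35 40 28 23
 29 39 42 41 42 41 44 42 43 45 45 46 47 46 51 55 49 50 49 49 40 39 61 82
 76 75 76 75 75 75 74 74 75 75 74 76 75 75 74 74 73 75 73 75 73 74 74 74
 75 73 74 75 74 75 74 75 73 76 75 75 73 73 75 75 73 74]
268 [161 160 159 160 159 162 162 164 163 164 163 165 163 164 165 162 162 162
 161 161 163 165 162 160 161 163 163 164 162 161 164 165 163 164 162 164
 164 164 160 162 160 161 160 161 159 161 161 161 158 128  80  83  85  85
  84  84  84  85  84  83  83  84  84  86  85  82  83  85  83  83  84  83
  83  83  82  82  82  81  83  82  82  81  83  83  83  83  83  82  81  82]
```

The edge is at row 159, which puts the lid at about 0.75. I'll release, go up, come round in front of the lid at box y = +70 mm, and shut the fingers.

Call:
{"method": "arm_command", "body": {
  "commands": [
    [[0, 0, 0], 0],
    [[0, 0, 0], 0],
    [[0, 0, 0], 0],
    [[0, 0, 0], 0],
    [[0, 0, -10], 0],
    [[0, 0, -20], 0],
    [[0, 0, -25], 0],
    [[0, 0, -25], 0],
    [[0, 0, -20], 0],
    [[0, 0, 0], 0]
  ],
  "gripper": 60
}}

```text
t: 22.55
eef_pos: [0.6121, 0.0297, 0.3654]
ee_rot: [179.8, 0.4, 164.2]
ft_force: [0.7, 0.1, 0.1]
gripper_width: 0.704
```

Call:
{"method": "arm_command", "body": {
  "commands": [
    [[14, 7, 0], 0],
    [[14, 7, 0], 0],
    [[14, 7, 0], 0],
    [[14, 7, 0], 0],
    [[14, 7, 0], 0],
    [[14, 7, 0], 0],
    [[14, 7, 0], 0],
    [[14, 7, 0], 0],
    [[14, 7, 0], 0],
    [[14, 7, 0], 0]
  ],
  "gripper": 0
}}

```text
t: 23.55
eef_pos: [0.4929, 0.1369, 0.3603]
ee_rot: [-180.0, -0.1, 164.3]
ft_force: [-0.2, -0.8, -0.1]
gripper_width: 0.001
```

Run:
```python
from h import *
st();print(go([-.10,.07,.19]))
```

```text
t 23.55 box [-0.1021  0.0712  0.3603] rot [-1.800e+02 -1.000e-01  1.643e+02] F [-0.2 -0.8 -0.1] w 0.1 q [-42.  -1.  23.  91.   0.  90.  56.]
[ -2.4  -1.1 170.3]
```

Call:
{"method": "arm_command", "body": {
  "commands": [
    [[0, 0, 20], 0],
    [[0, 0, 25], 0],
    [[0, 0, 25], 0],
    [[0, 0, 25], 0],
    [[0, 0, 25], 0],
    [[0, 0, 25], 0],
    [[0, 0, 15], 0],
    [[0, 0, 8], 0],
    [[0, 0, 0], 0],
    [[0, 0, 0], 0]
  ]
}}

```text
t: 24.55
eef_pos: [0.4949, 0.1359, 0.1938]
ee_rot: [180.0, 0.0, 164.2]
ft_force: [0.0, 0.3, 0.5]
gripper_width: -0.005
```

Run:
```python
from h import *
st()
im=r.read_camera('scene')[...,::-1];cv2.imwrite('pics/s10.png',im)
cv2.imwrite('pics/c10.png',cv2.resize(im[70:250,130:320],None,fx=3,fy=3,interpolation=cv2.INTER_CUBIC))
```

```text
t 24.55 box [-0.0999  0.0709  0.1938] rot [180.    0.  164.2] F [0.  0.3 0.5] w -0.4 q [-41.   3.  24. 106.  -1.  71.  57.]
```

View pics/c10.png

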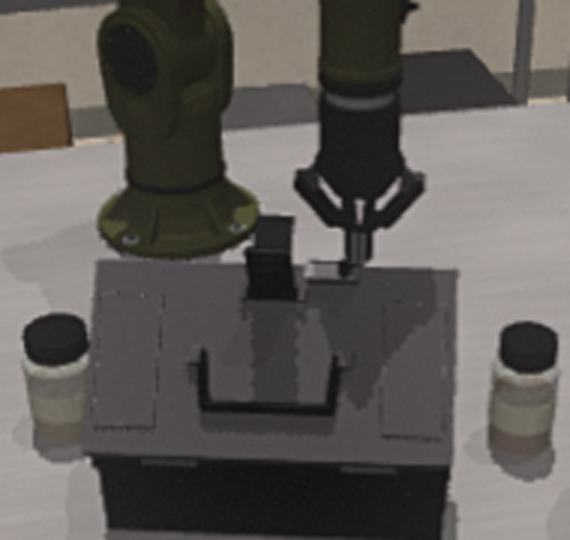

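The lid stands open at about 45°, the fingers are in front of it at +70 mm, and the latch and slide sit clear. Now I push the lid back from its inner rim.

Call:
{"method": "arm_command", "body": {
  "commands": [
    [[-12, 0, 0], 0],
    [[-12, 0, 0], 0],
    [[-12, 0, 0], 0],
    [[-12, 0, 0], 0],
    [[-9.5, 0, -8.5], 0],
    [[-9.5, 0, -8.5], 0],
    [[-11, 0, -7.5], 0],
    [[-11, 0, -7.5], 0],
    [[-12, 0, -6], 0],
    [[-12, 0, -6], 0]
  ]
}}

```text
t: 25.6
eef_pos: [0.6038, 0.1042, 0.2366]
ee_rot: [-179.9, -0.2, 164.2]
ft_force: [-2.4, 0.5, -1.3]
gripper_width: -0.002
```

Call:
{"method": "arm_command", "body": {
  "commands": [
    [[-12.5, 0, -4], 0],
    [[-13, 0, -4], 0],
    [[-13, 0, -2], 0],
    [[-13, 0, -2], 0],
    [[-12, 0, 0], 0],
    [[-10, 0, 0], 0],
    [[-8, 0, 0], 0],
    [[-7, 0, 0], 0],
    [[-6, 0, 1], 0],
    [[0, 0, 0], 0]
  ]
}}

```text
t: 26.6
eef_pos: [0.6956, 0.0784, 0.2479]
ee_rot: [-180.0, 0.1, 164.1]
ft_force: [1.0, 0.5, 0.7]
gripper_width: 0.002
```

Run:
```python
from h import *
st()
```

```text
t 26.6 box [0.1089 0.0708 0.2479] rot [-1.800e+02  1.000e-01  1.641e+02] F [1.  0.5 0.7] w 0.2 q [-28.  26.  28.  75. -12.  83.  73.]
```

Call:
{"method": "arm_command", "body": {
  "commands": [
    [[-3, 0, 0], 0],
    [[-3, 0, 0], 0],
    [[-3, 0, 0], 0],
    [[-3, 0, 0], 0],
    [[-2, 0, 0], 0],
    [[0, 0, 0], 0],
    [[0, 0, 0], 0],
    [[0, 0, 0], 0],
    [[0, 0, 0], 0],
    [[0, 0, 0], 0]
  ]
}}

```text
t: 27.6
eef_pos: [0.697, 0.0784, 0.2483]
ee_rot: [-179.9, -1.5, 164.3]
ft_force: [-34.0, 3.6, 12.4]
gripper_width: 0.003
```

Run:
```python
from h import *
st()
```

```text
t 27.6 box [0.1103 0.0712 0.2483] rot [-179.9   -1.5  164.3] F [-34.    3.6  12.4] w 0.3 q [-27.  27.  28.  73. -13.  85.  74.]
```

The lid is hard on its stop: 34 N at box x = 0.110, exactly as predicted for 1.75 rad. I'll back away and look.

Call:
{"method": "arm_command", "body": {
  "commands": [
    [[5, 0, 0], 0],
    [[8, 0, 0], 0],
    [[12, 0, 0], 0],
    [[15, 0, 0], 0],
    [[15, 0, -10], 0],
    [[15, 0, -20], 0],
    [[15, 0, -20], 0],
    [[15, 0, -20], 0],
    [[10, 0, -10], 0],
    [[0, 0, 0], 0]
  ]
}}

```text
t: 28.6
eef_pos: [0.6027, 0.1057, 0.3307]
ee_rot: [179.8, 0.2, 164.2]
ft_force: [1.3, 0.2, -0.2]
gripper_width: 0.0
```

Run:
```python
from h import *
np.set_printoptions(precision=1,suppress=True)
st()
im=r.read_camera('scene')[...,::-1];t=r.read_camera('top')[...,::-1]
pts={p:proj('scene',[lidp(p,.178,y,z) for y in(-.164,.164) for z in(0,.035)]) for p in(1.5,1.65,1.75)}
for p in pts: print(p,pts[p].ravel(),proj('top',[lidp(p,.178,-.164,z) for z in(0,.035)]).ravel())
a=cv2.resize(im[90:250,130:320],None,fx=2.5,fy=2.5);b=cv2.resize(t[120:280,180:310],None,fx=2.5,fy=2.5)
cv2.imwrite('pics/c11.png',np.hstack([a,b]))
for q in((189,198),(363,252)):pass
m0=cv2.imread('pics/top0.png');d=cv2.absdiff(m0,t).max(2);print('bowl diff',d[95:180,110:200].mean(),'shk',d[185:212,177:208].mean(),d[238:268,345:380].mean())
```

```text
t 28.6 box [0.  0.1 0.3] rot [179.8   0.2 164.2] F [ 1.3  0.2 -0.2] w 0.0 q [-35.  12.  28.  81.  -6.  88.  66.]
1.5 [153.  163.6 149.4 170.1 284.2 167.4 284.6 174.2] [373.3 180.4 378.  165.3]
1.65 [150.4 169.2 147.  178.  284.4 173.2 284.7 182.2] [376.5 169.  380.3 154.6]
1.75 [148.8 173.9 145.5 184.  284.5 178.  284.7 188.4] [378.3 161.8 381.5 148. ]
bowl diff 14.503398692810457 shk 11.333333333333334 9.978095238095237
```

View pics/c11.png

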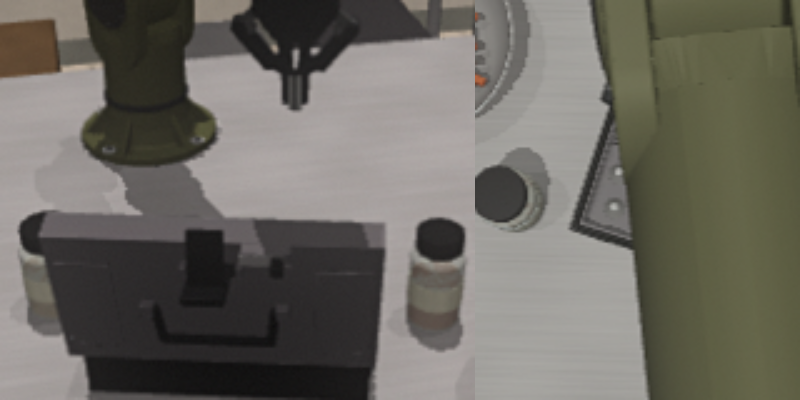

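The view shows the lid's top corners at (146.8,174.8) and (284,178.8), against predictions for 1.75 rad of (148.8,173.9) and (284.5,178.0). There is a gap between the slide and the latch, the shakers stand as before, and the gripper is free. I'll hand in.

```bash
python3 -c "
from station import r
print(r.close_job())"
```

```text
the job is handed in; nothing more can be done
None
```

The kit box is open and I handed the job in at about 29 s. No verdict came back. I pushed the safety slide to its stop, swung the latch up to its own stop, raised the lid by the latch, pushed it back from its inner rim and let go.

**What the last checks showed:**
- **Lid:** the push met the stop at 34 N, with the fingers at the position calculated for 1.75 rad. After release, its corners in the picture lay within about 2 px of that angle.
- **Slide and latch:** a gap shows between the slide and the latch. The latch angle was only inferred: the fingers met a hard stop where about 1.3 rad was expected.
- **Robot:** the gripper ended clear of everything, with about 1 N on the wrist.
- **Bystanders:** the shakers looked unmoved. The bowl was only partly in view at the end. The picture comparison with the start showed a similar small change over all three (10 to 15 grey levels), which I took to be lighting, so I did not measure their positions.

**What went wrong on the way:** the first pinch-lift of the latch raised the lid slightly instead, with 33 N on the wrist. The first push with shut fingers then slid over the latch's tip. Pushing again a few mm lower worked.

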